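# Key in a bread roll and hold it up with the tongs

### The arm

A 7-joint arm with a two-finger parallel gripper is mounted at the origin on the work surface. World frame = base frame: x ahead of the robot, y to its left, z up, the work surface at z = 0. Lengths are in m, angles in rad, forces in N, time in s.
With the tool pointing down it reaches from about 0.425 to 0.875 m from the base axis. Payload 4.7 kg.
Tool frame: the origin (TCP) lies midway between the tips of the shut fingers; the grasp point (between the pads) lies 19 mm behind it; x points along the fingers, y is the direction in which the jaws open and shut, and the axes are right-handed (so a half turn about x gives the same grasp; the last joint's range is limited). The gripper opens to 87 mm and grips with 3 to 60 N. Pads are 19 mm wide; open, the fingers measure 117 mm over their backs; the gripper's body (75 mm by 190 mm) begins 51 mm behind the grasp point.
Start: joints at [-1.18, 0.321, -0.07, 1.45, 0.023, 1.371, -0.057], TCP at [0.239, 0.604, 0.223] pointing down, gripper open.
Joint ranges: [-2.86, 2.86], [-0.3, 2.09], [-1.38, 1.24], [0.06, 2.45], [-1.56, 4.7], [0.09, 2.05], [-2.69, 2.69]. Speed limits (rad/s): [2.57, 2.57, 3.14, 3.14, 3.14, 3.14, 3.14].

### API

Orientations are given as a rotation vector (axis times angle).
In Python, from bench import ctrl gives the robot as it stands. The module is installed in compiled form; this text tells all that it offers.
- The arm moves only by the shell command python3 -m jog 'ROWS' [FORCE]. ROWS is JSON, a list of rows, each an object with "rot": the turn, a rotation vector about the tool's x, y, z in units of 5 degrees (1.0 is 5 degrees), a list of three; "travel": the shift along the tool's x, y, z in units of 0.3 m (1.0 is 0.3 m), a list of three; "jaw": the closure, from -1 (fully open) to 1 (shut), so that 0 is half open. In form: [{"rot": [ax, ay, az], "travel": [tx, ty, tz], "jaw": jaw}, ...]. A call has 1 to 8 rows; each row shifts and turns the commanded pose from where the row before left it, along the tool's axes as they then stand; what a row does not reach is not made up. A row lasts 1/10 s, in which the tool goes at most 50 mm and 8.59 degrees, less where a joint would pass 70% of its speed; a pose out of reach is approached as far as the arm can. A call with a number of a shift or a turn outside -1 to 1 is refused whole. A call with a gripper value outside its range is refused whole. The fingers move at their own pace and stop on an object; FORCE is the grip in N (left out, the last holds). Time passes only in rows, so rows that do not move let the fingers close. It gives the time, the measured TCP pose, the force and the opening at its end, in the units of the state.
- ctrl.get_state(): the state, without advancing time (a new reading comes with each control period).
- ctrl.get_image(name): name is "scene" or "top"; returns the picture (384x512x3 uint8, red, green, blue); there is no depth.
- ctrl.camera_model(name): a dict with "mtx" (3x3 intrinsics, pixels), "k1" (the pictures are not rectified: a ray, as slopes to the right and down, at radius r is drawn at 1 + k1 r^2 times it, then the intrinsics apply), "extrinsics" (4x4, takes a point from world to camera coordinates). Camera axes: x right, y up, looking along -z (the intrinsics and any distortion apply to the point x, -y, -z); pixel columns grow to the right and rows downward; lengths in m; the calibration is good to about 2 mm. A picture is of the moment at which its call begins. camera_model takes no time and is no camera call.
- ctrl.close_job(): hands the job in, once; it reports no verdict.
The state is a dict: "time": time; "joint_positions": joint angles; "qd": joint speeds; "joint_torque": joint torques, N m; "position": TCP position; "tool_rot": TCP orientation; "ft_force": force on the tool from outside, world axes, zero at the start; "torque": the same for the moment, N m; "grip_width": opening from 0.0 (shut) to 1.0 (fully open).
Only numpy, scipy, OpenCV 4.12 (cv2) and the standard library are available. Lean on these libraries where they do the work, as an engineer would, in place of code of your own. Each camera call takes 0.05 s, during which the arm holds its last target.

### The job

On the order keypad press the red key all the way down, let it spring back, then press the blue key all the way down; leave the yellow key alone. Then take the tongs from their rest, close their tips on the round golden bread roll on the wooden board and lift it at least 10 cm above the board, ready for the customer's bag. Finish while still holding it up in the tongs: never touch the roll with the gripper itself, and leave the muffin, the milk jug, the sugar jar and the red saucer where they are.

Things in the scene. Friction and masses are not known exactly. Their poses are not given: they have to be found in the camera images.
- board: Fixed dark wooden serving board, 130 (its x) x 300 (its y) mm, top face 40 mm above its origin (centre of its underside, on the table). x points away from the robot at yaw 0. Roll and muffin stand on its two halves, about 150 mm apart, nearer its front edge; which is where changes.
- roll: Loose round golden bread roll, 44 mm across with upright sides from 7 to 25 mm above its underside, 36 mm high, about 45 g. Origin: centre of its underside.
- roll_mid (a point): Centre of the roll, 17 mm above its underside.
- muffin: Bystander: dark chocolate muffin in a paper case, 48 mm across, 43 mm high, on the other half of the board. Origin: centre of its underside. Not to be moved.
- keypad: Fixed grey order keypad, 200 (its x) x 90 x 30 mm, with three round keys in a row along its x, 60 mm apart; which key is where changes. Origin: centre of its underside.
- key_red_top (a point): Centre of the top face of the red key (28 mm across), 52 mm above the table when up; pressed straight down. It stands 10 mm proud of a dark round collar 44 mm across.
- key_blue_top (a point): Centre of the top face of the blue key (28 mm across), 52 mm above the table when up; pressed straight down. It stands 10 mm proud of a dark round collar 44 mm across.
- key_yellow_top (a point): Centre of the top face of the yellow key (28 mm across), 52 mm above the table when up; pressed straight down. It stands 10 mm proud of a dark round collar 44 mm across.
- key_red (a joint): Travel of the red key: 0 up, 0.006 m fully down; a spring (1.5 N at first, 5 N fully down) returns it.
- key_blue (a joint): Travel of the blue key: 0 up, 0.006 m fully down; a spring (1.5 N at first, 5 N fully down) returns it.
- key_yellow (a joint): Travel of the yellow key: 0 up, 0.006 m fully down; a spring (1.5 N at first, 5 N fully down) returns it.
- rest: Fixed blue ceramic tong rest, base 200 x 100 x 8 mm, with two crossbars (16 mm thick, tops 36 mm above the table) 85 mm behind and 55 mm ahead of its origin along its x; the tongs lie across them. Nothing stands between the bars but the 8 mm base. Origin: on the table under the grip sleeves of the tongs as they lie at the start.
- tongs: Loose sprung steel tongs, 245 mm long, 110 g: two strips 24 mm tall whose tips open sideways, level. Origin midway between the black grip sleeves when open, at the strips' underside (36 mm above the table at first). x points from hinge (x = -110 mm) to the red tip paddles (+80 to +110 mm), z up. This frame is the right arm's: squeezed evenly it yaws by half the jaw angle.
- tongs_grip (a point): Grip centre: 12 mm above the tongs' origin, midway between the black sleeves, which run 34 mm either way along x and measure 60 mm over their outer faces when open; near the centre of mass. Squeezing here takes 5.5 N to start and 11 N to reach the roll; 25 to 40 N then grips it firmly.
- tongs_hinge (a point): Hinge of the tongs, at their rear end, at mid-height of the strips. With 54 mm over the sleeves there are about 69 mm between the tips; with 40 mm the arms are parallel and the tips 44 mm apart.
- tongs_jaw (a joint): Closing angle of the tongs: 0 open (81 mm between the tips), 0.18 rad arms parallel with 44 mm between the tips (closed on the roll), 0.30 the stop. A spring opens them.
- tip_left (a point): Middle of the inner face of the left red tip paddle (30 mm long, 24 mm tall, 5 mm thick), at mid-height of the strips: 95 mm ahead of and level with the grip centre.
- tip_right (a point): The same on the right tip paddle.
- saucer: Bystander: red saucer, 120 mm across, loose, at the back left.
- jug: Bystander: steel milk jug, 84 mm across, 100 mm high, loose, behind the board.
- sugar: Bystander: amber sugar jar, 72 mm across, 110 mm high, loose, at the back right.

How it is judged:
By the outcome, as a careful person would: the job done as asked, in the order asked, and still so for the second after the job is handed in, while the arm keeps its last pose, push and grip.
It also fails if it takes over 64 s, if anything falls off the work surface, if the arm or the gripper's body presses on something with over 40 N, if the wrist force passes 120 N, or if a joint passes its speed limit or range.

## Working session

There is one attempt and no reset: what is moved stays moved. The work goes in short steps, Python scripts to look and compute and a shell command to move; the robot and the scene stay as the last step left them, time stands still between calls to the robot, and variables do not carry over. Pictures are saved under pics/ and viewed, and the job is handed in when it is done.

```bash
mkdir -p pics; ls
python3 - <<'E'
from bench import ctrl
import cv2, numpy as np
for n in ("scene","top"):
    im=ctrl.get_image(n); cv2.imwrite(f"pics/{n}0.png",im[:,:,::-1])
    m=ctrl.camera_model(n); print(n,np.round(m["mtx"],1).tolist(),m["k1"],np.round(m["extrinsics"],3).tolist())
print(ctrl.get_state())
E
```

```text
pics
scene [[363.2, 0.0, 253.6], [0.0, 363.2, 189.5], [0.0, 0.0, 1.0]] 0.01614484669082653 [[0.549, 0.836, -0.019, -0.35], [-0.552, 0.379, 0.743, 0.238], [0.628, -0.398, 0.669, -1.541], [0.0, 0.0, 0.0, 1.0]]
top [[359.1, 0.0, 250.6], [0.0, 359.1, 192.7], [0.0, 0.0, 1.0]] -0.06229278644524212 [[0.001, -1.0, 0.008, 0.057], [0.992, 0.002, 0.123, -0.566], [-0.123, 0.008, 0.992, -1.064], [0.0, 0.0, 0.0, 1.0]]
{'time': 0.1, 'joint_positions': array([-1.17987037,  0.32174776, -0.0700867 ,  1.45154547,  0.02260671,
        1.37079185, -0.05692104]), 'qd': array([-0.00078593, -0.00319589,  0.00069851, -0.00280289,  0.00150157,
       -0.00104   , -0.00057061]), 'joint_torque': array([-7.23980884e-04, -4.92574024e+01, -4.06037411e-01, -3.13395417e+01,
       -6.42380328e-02,  3.95732210e-02,  7.86288683e-05]), 'position': array([0.23904698, 0.60392068, 0.2215754 ]), 'tool_rot': array([ 0.2943081 ,  1.55072605, -0.29697738]), 'ft_force': array([-0.283286  , -0.42225463,  0.49474087]), 'torque': array([-0.03798255,  0.05130474,  0.07610185]), 'grip_width': 1.0018294049721874}
```

View pics/scene0.png

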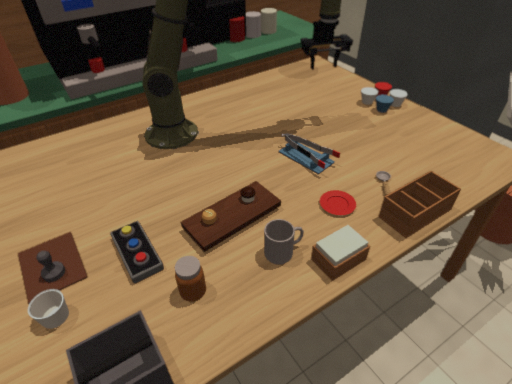

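View pics/top0.png

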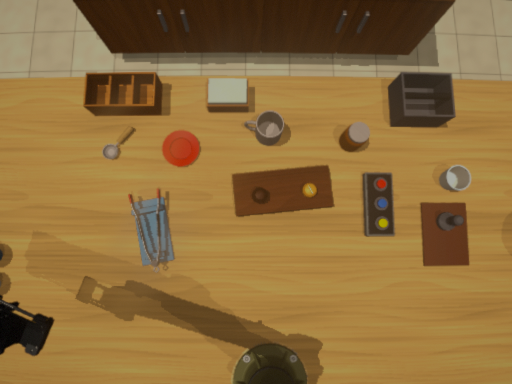

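The scene view shows the tongs on the blue rest (about 310,152), the board with roll (208,216) and muffin (248,195), and the keypad (137,248). In the top view the tongs are at (150,230) with red tips at (131,197) and (158,192). The roll is at (310,190), the muffin at (260,195), and the keys are red (381,184), blue (382,204) and yellow (383,224).

```bash
cat > h.py <<'E'
import numpy as np, cv2
from bench import ctrl
from scipy.spatial.transform import Rotation as R
def ray(n,u,v):
    m=ctrl.camera_model(n); K=np.array(m["mtx"]); E=np.array(m["extrinsics"])
    d=np.array([(u-K[0,2])/K[0,0],(v-K[1,2])/K[1,1]]); s=d.copy()
    for _ in range(20): s=d/(1+m["k1"]*(s@s))
    c=np.array([s[0],-s[1],-1.]); Rm=E[:3,:3]
    return -Rm.T@E[:3,3], Rm.T@c
def onz(n,uv,z):
    o,d=ray(n,*uv); return o+d*(z-o[2])/d[2]
def tri(a,b):
    o1,d1=ray("top",*a); o2,d2=ray("scene",*b)
    t=np.linalg.lstsq(np.c_[d1,-d2],o2-o1,rcond=None)[0]
    p,q=o1+d1*t[0],o2+d2*t[1]; return (p+q)/2,np.linalg.norm(p-q)
def proj(n,p):
    m=ctrl.camera_model(n);K=np.array(m["mtx"]);E=np.array(m["extrinsics"])
    c=E[:3,:3]@np.array(p)+E[:3,3]; s=np.array([c[0],-c[1]])/-c[2]; s=s*(1+m["k1"]*(s@s))
    return s*[K[0,0],K[1,1]]+K[:2,2]
def blobs(im,lo,hi,box,amin=15):
    h=cv2.cvtColor(im,cv2.COLOR_RGB2HSV); x0,y0,x1,y1=box
    m=cv2.inRange(h,lo,hi) if lo[0]>=0 else cv2.bitwise_or(cv2.inRange(h,(0,)+lo[1:],hi),cv2.inRange(h,(180+lo[0],)+lo[1:],(180,)+hi[1:]))
    k=np.zeros_like(m);k[y0:y1,x0:x1]=m[y0:y1,x0:x1]
    n,l,s,c=cv2.connectedComponentsWithStats(k)
    return [(s[i,4],c[i].round(2),cv2.minAreaRect(np.argwhere(l==i)[:,::-1].astype(np.float32))) for i in range(1,n) if s[i,4]>=amin]
E
python3 - <<'E'
from h import *
t=cv2.imread("pics/top0.png")[:,:,::-1].copy(); s=cv2.imread("pics/scene0.png")[:,:,::-1].copy()
RED=((-8,150,90),(8,255,255));BLUE=((105,120,60),(125,255,255));YEL=((24,150,100),(35,255,255));GOLD=((12,130,150),(23,255,255))
def show(lab,r,im,n,box,z,am=15):
    for a,c,q in blobs(im,*r,box,am): print(lab,n,a,c,np.round(onz(n,c,z),4),"rect",np.round(q[1],1),round(q[2]))
for lab,r in(("red",RED),("blue",BLUE),("yel",YEL)):
    show(lab,r,t,"top",(365,170,395,240),.052); show(lab,r,s,"scene",(110,220,165,280),.052)
show("tip",RED,t,"top",(120,180,170,215),.048,5);show("tip",RED,s,"scene",(280,135,345,175),.048,5)
show("roll",GOLD,t,"top",(300,180,320,200),.06);show("roll",GOLD,s,"scene",(198,205,220,228),.06)
show("rest",((95,60,60),(115,255,255)),t,"top",(120,180,185,280),.02)
for n,im,b in(("top",t,(110,170,190,290)),("scene",s,(265,115,350,185)),("top",t,(220,155,345,225)),("scene",s,(100,180,290,285))):
    x0,y0,x1,y1=b; c=im[y0:y1,x0:x1]; f=min(780/c.shape[1],590/c.shape[0]); cv2.imwrite(f"pics/c_{n}_{x0}.png",cv2.resize(c,None,fx=f,fy=f,interpolation=cv2.INTER_CUBIC)[:,:,::-1]); print(n,b,f)
E
```

```text
red top 73 [380.82 183.33] [ 0.5934 -0.3404  0.052 ] rect [8.5 9.4] 63
red scene 75 [140.29 256.05] [ 0.5963 -0.3425  0.052 ] rect [8. 9.] 90
blue top 47 [381.83 202.98] [ 0.5331 -0.3408  0.052 ] rect [6. 7.] 90
blue scene 72 [133.01 242.06] [ 0.537  -0.3422  0.052 ] rect [8. 9.] 90
yel top 72 [382.69 222.61] [ 0.4736 -0.341   0.052 ] rect [8.9 8.5] 27
yel scene 48 [125.96 228.75] [ 0.476  -0.3422  0.052 ] rect [6. 8.] 90
tip top 7 [158. 194.] [0.5598 0.3379 0.048 ] rect [6. 0.] -90
tip top 7 [129.57 198.  ] [0.5474 0.4244 0.048 ] rect [6.1 0.7] 76
tip scene 14 [336.43 151.93] [0.5401 0.4304 0.048 ] rect [7.8 2.5] 34
tip scene 13 [321.54 161.77] [0.554  0.3463 0.048 ] rect [6.4 1.7] 34
roll top 107 [309.11 189.36] [ 0.5732 -0.1179  0.06  ] rect [11. 12.] 90
roll scene 68 [208.43 213.09] [ 0.5636 -0.114   0.06  ] rect [ 8. 11.] 90
top (110, 170, 190, 290) 4.916666666666667
scene (265, 115, 350, 185) 8.428571428571429
top (220, 155, 345, 225) 6.24
scene (100, 180, 290, 285) 4.105263157894737
```

View pics/c_top_110.png

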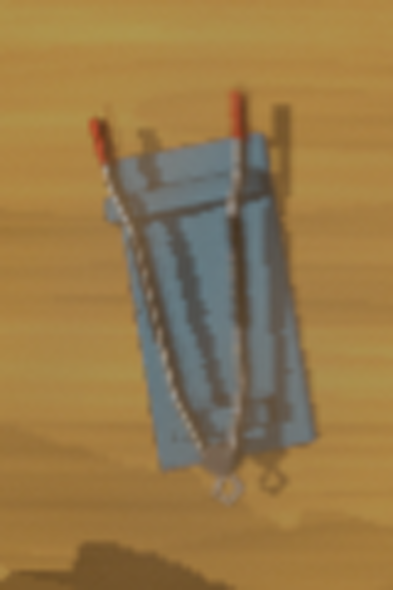

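View pics/c_scene_265.png

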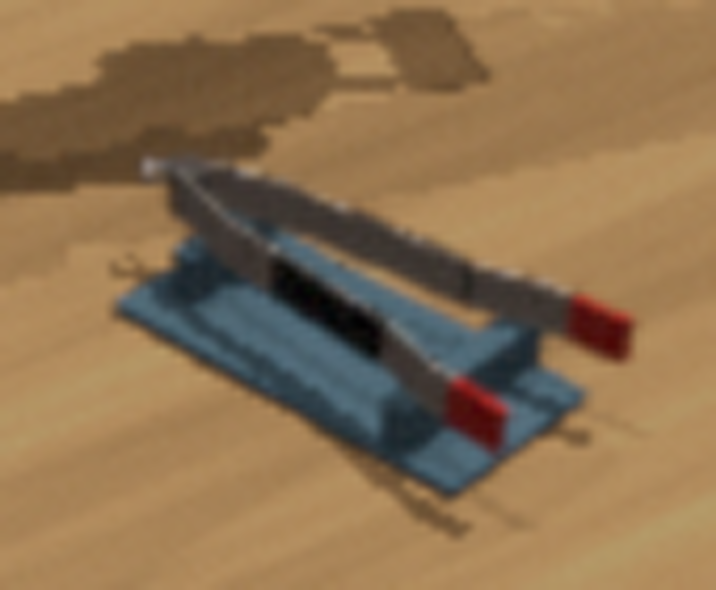

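View pics/c_top_220.png

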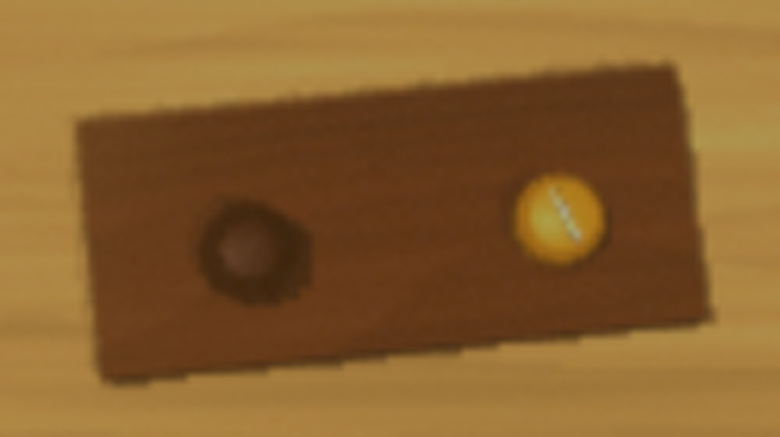

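View pics/c_scene_100.png

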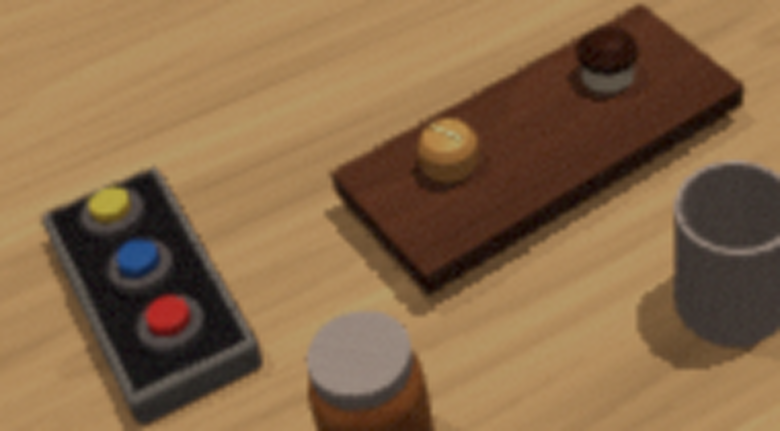

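Run:
```python
from h import *
T=lambda c:(c[0]/4.917+110-.4,c[1]/4.917+170-.4); S=lambda c:(c[0]/8.43+265-.45,c[1]/8.43+115-.45); B=lambda c:(c[0]/6.24+220-.4,c[1]/6.24+155-.4)
for l,a,b in(("Rfront",(237,92),(508,412)),("Lfront",(95,122),(632,322)),("Rrear",(237,137),(450,378)),("Lrear",(103,165),(572,295)),("hinge",(222,455),(183,165)),("ring",(228,490),(150,165))):
    p,e=tri(T(a),S(b)); print(l,p.round(4),round(e,4),"z60",onz("top",T(a),.06).round(4), "scene z60",onz("scene",S(b),.06).round(4))
for c in((77,121),(675,65),(712,320),(103,381),(560,219)): print("board/roll z40,65",onz("top",B(c),.04).round(4),onz("top",B(c),.065).round(4))
D=lambda c:(c[0]/4.105+100-.4,c[1]/4.105+180-.4)
for c in((640,5),(742,90),(430,280),(333,178)): print("board scene",onz("scene",D(c),.04).round(4))
print("roll bottom-ish scene: centre",onz("scene",D((448,150)),.058).round(4))
print(tri(B((560,219)),D((448,150))))
s=ctrl.get_state(); print(R.from_rotvec(s["tool_rot"]).as_matrix().round(3))
```

```text
Rfront [0.5767 0.3379 0.0583] 0.0032 z60 [0.5755 0.3361 0.06  ] scene z60 [0.5787 0.338  0.06  ]
Lfront [0.5582 0.4252 0.0568] 0.0029 z60 [0.5569 0.4228 0.06  ] scene z60 [0.5614 0.4234 0.06  ]
Rrear [0.5475 0.3345 0.0599] 0.0016 z60 [0.5479 0.3352 0.06  ] scene z60 [0.5474 0.3336 0.06  ]
Lrear [0.5308 0.4173 0.0586] 0.0001 z60 [0.5306 0.4168 0.06  ] scene z60 [0.5321 0.4159 0.06  ]
hinge [0.357  0.3376 0.0621] 0.001 z60 [0.3571 0.3386 0.06  ] scene z60 [0.3544 0.3391 0.06  ]
ring [0.3353 0.3359 0.0511] 0.0019 z60 [0.3365 0.3344 0.06  ] scene z60 [0.3457 0.3266 0.06  ]
board/roll z40,65 [0.623  0.1148 0.04  ] [0.6185 0.1137 0.065 ]
board/roll z40,65 [ 0.6519 -0.1809  0.04  ] [ 0.6468 -0.1752  0.065 ]
board/roll z40,65 [ 0.5253 -0.1958  0.04  ] [ 0.5231 -0.1897  0.065 ]
board/roll z40,65 [0.4953 0.1013 0.04  ] [0.4938 0.1005 0.065 ]
board/roll z40,65 [ 0.5749 -0.1221  0.04  ] [ 0.5715 -0.1177  0.065 ]
board scene [0.4995 0.0992 0.04  ]
board scene [0.6295 0.1086 0.04  ]
board scene [ 0.6602 -0.1806  0.04  ]
board scene [ 0.5347 -0.1956  0.04  ]
roll bottom-ish scene: centre [ 0.5737 -0.1185  0.058 ]
(array([ 0.57277893, -0.11866016,  0.05730496]), np.float64(0.0009371863573080433))
[[-0.001  0.368  0.93 ]
 [-0.002  0.93  -0.368]
 [-1.    -0.002  0.   ]]
```

```bash
cat >> h.py <<'E'
def go(p,yaw=None):
    s=ctrl.get_state(); M=R.from_rotvec(s["tool_rot"]).as_matrix()
    d=M.T@(np.array(p)-s["position"])/.3
    print("t",round(s["time"],2),"pos",s["position"].round(4),"yaw",round(np.degrees(np.arctan2(M[1,2],M[0,2])),2),"down",M[:,0].round(3),"F",s["ft_force"].round(1),"w",round(s["grip_width"],3)," units to go",d.round(4), "len",np.linalg.norm(d).round(3))
E
python3 -m jog '[{"rot":[0,0,0],"travel":[0,-0.07,0.13],"jaw":1},{"rot":[0,0,0],"travel":[0,-0.07,0.13],"jaw":1},{"rot":[0,0,0],"travel":[0,-0.07,0.13],"jaw":1},{"rot":[0,0,0],"travel":[0,-0.07,0.13],"jaw":1},{"rot":[0,0,0],"travel":[0,-0.07,0.13],"jaw":1},{"rot":[0,0,0],"travel":[0,-0.07,0.13],"jaw":1},{"rot":[0,0,0],"travel":[0,-0.07,0.13],"jaw":1},{"rot":[0,0,0],"travel":[0,-0.07,0.13],"jaw":1}]' 20
python3 -c "
from h import *
go((.595,-.3415,.12)); print(ctrl.get_state()['joint_positions'].round(2))"
```

```text
time: 0.9
position: [0.4682, 0.3317, 0.2223]
tool_rot: [0.295, 1.551, -0.296]
ft_force: [0.3, 0.5, 0.6]
grip_width: 0.356
t 0.9 pos [0.4682 0.3317 0.2223] yaw -21.58 down [-0. -0. -1.] F [0.3 0.5 0.6] w 0.356  units to go [ 0.3411 -1.9311  1.2186] len 2.309
[-0.79  0.16  0.14  1.65 -0.02  1.33  0.55]
```

```bash
python3 -m jog '[{"rot":[0,0,0],"travel":[0,-0.12,0.076],"jaw":1},{"rot":[0,0,0],"travel":[0,-0.12,0.076],"jaw":1},{"rot":[0,0,0],"travel":[0,-0.12,0.076],"jaw":1},{"rot":[0,0,0],"travel":[0,-0.12,0.076],"jaw":1},{"rot":[0,0,0],"travel":[0,-0.12,0.076],"jaw":1},{"rot":[0,0,0],"travel":[0,-0.12,0.076],"jaw":1},{"rot":[0,0,0],"travel":[0,-0.12,0.076],"jaw":1},{"rot":[0,0,0],"travel":[0,-0.12,0.076],"jaw":1}]'
python3 -m jog '[{"rot":[0,0,0],"travel":[0,-0.12,0.076],"jaw":1},{"rot":[0,0,0],"travel":[0,-0.12,0.076],"jaw":1},{"rot":[0,0,0],"travel":[0,-0.12,0.076],"jaw":1},{"rot":[0,0,0],"travel":[0,-0.12,0.076],"jaw":1},{"rot":[0,0,0],"travel":[0,-0.12,0.076],"jaw":1},{"rot":[0,0,0],"travel":[0.05,-0.12,0.076],"jaw":1},{"rot":[0,0,0],"travel":[0.1,-0.1,0.07],"jaw":1},{"rot":[0,0,0],"travel":[0.1,-0.1,0.06],"jaw":1}]'
python3 -c "
from h import *
go((.595,-.3415,.07)); print(ctrl.get_state()['joint_positions'].round(2))"
```

```text
time: 1.7
position: [0.5309, -0.0032, 0.2223]
tool_rot: [0.296, 1.551, -0.295]
ft_force: [0.0, 0.5, -1.0]
grip_width: 0.007
time: 2.5
position: [0.5936, -0.3245, 0.1467]
tool_rot: [0.295, 1.549, -0.296]
ft_force: [0.6, 0.7, 0.1]
grip_width: 0.006
t 2.5 pos [ 0.5936 -0.3245  0.1467] yaw -21.59 down [ 0.001 -0.    -1.   ] F [0.6 0.7 0.1] w 0.006  units to go [ 0.2556 -0.051   0.0249] len 0.262
[ 0.02  0.47  0.6   1.5  -0.27  1.26  1.84]
```

```bash
python3 -m jog '[{"rot":[0,0,0],"travel":[0.1,-0.05,0.025],"jaw":1},{"rot":[0,0,0],"travel":[0.1,0,0],"jaw":1},{"rot":[0,0,0],"travel":[0.05,0,0],"jaw":1},{"rot":[0,0,0],"travel":[0,0,0],"jaw":1}]'
python3 -c "
from h import *
go((.595,-.3415,.046))
im=ctrl.get_image('scene')[200:300,90:210]; cv2.imwrite('pics/k1.png',cv2.resize(im,None,fx=5,fy=5,interpolation=2)[:,:,::-1])"
```

```text
time: 2.9
position: [0.5931, -0.3377, 0.0695]
tool_rot: [0.297, 1.556, -0.294]
ft_force: [0.1, 0.5, -0.0]
grip_width: 0.003
t 2.9 pos [ 0.5931 -0.3377  0.0695] yaw -21.55 down [-0.005  0.003 -1.   ] F [ 0.1  0.5 -0. ] w 0.003  units to go [ 0.0784 -0.0094  0.0111] len 0.08
```

View pics/k1.png

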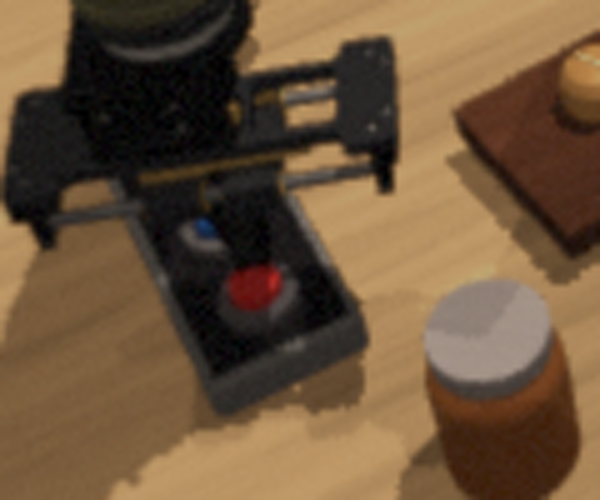

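The shut fingertips are right above the red key (at crop 255,285), clear of the sugar jar and of the blue key.

```bash
python3 -m jog '[{"rot":[0,0,0],"travel":[0.03,-0.008,0.01],"jaw":1},{"rot":[0,0,0],"travel":[0.03,0,0],"jaw":1},{"rot":[0,0,0],"travel":[0.014,0,0],"jaw":1},{"rot":[0,0,0],"travel":[0,0,0],"jaw":1},{"rot":[0,0,0],"travel":[0,0,0],"jaw":1}]'
python3 -c "
from h import *
go((.595,-.3415,.046))"
```

```text
time: 3.45
position: [0.5968, -0.3428, 0.051]
tool_rot: [0.296, 1.55, -0.295]
ft_force: [0.2, 0.8, 2.9]
grip_width: 0.006
t 3.45 pos [ 0.5968 -0.3428  0.051 ] yaw -21.57 down [ 0.001  0.    -1.   ] F [0.2 0.8 2.9] w 0.006  units to go [ 0.0168  0.0016 -0.0072] len 0.018
```

```bash
python3 -m jog '[{"rot":[0,0,0],"travel":[0.01,0,0],"jaw":1},{"rot":[0,0,0],"travel":[0,0,0],"jaw":1},{"rot":[0,0,0],"travel":[0,0,0],"jaw":1}]'; python3 -m jog '[{"rot":[0,0,0],"travel":[0.008,0,0],"jaw":1},{"rot":[0,0,0],"travel":[0,0,0],"jaw":1},{"rot":[0,0,0],"travel":[0,0,0],"jaw":1}]'
```

```text
time: 3.75
position: [0.5969, -0.3429, 0.0479]
tool_rot: [0.296, 1.549, -0.295]
ft_force: [1.0, 1.6, 4.2]
grip_width: 0.006
time: 4.05
position: [0.5969, -0.3429, 0.0464]
tool_rot: [0.296, 1.549, -0.295]
ft_force: [-1.6, 2.2, 9.6]
grip_width: 0.007
```

```bash
python3 -m jog '[{"rot":[0,0,0],"travel":[0.005,0,0],"jaw":1},{"rot":[0,0,0],"travel":[0,0,0],"jaw":1},{"rot":[0,0,0],"travel":[0,0,0],"jaw":1}]'
python3 -m jog '[{"rot":[0,0,0],"travel":[-0.04,0,0],"jaw":1},{"rot":[0,0,0],"travel":[-0.06,0,0],"jaw":1},{"rot":[0,0,0],"travel":[0,0,0],"jaw":1},{"rot":[0,0,0],"travel":[0,0,0],"jaw":1}]'
python3 -c "
from h import *
go((.536,-.3415,.046))"
```

```text
time: 4.35
position: [0.597, -0.3429, 0.0463]
tool_rot: [0.296, 1.549, -0.295]
ft_force: [-3.9, 4.3, 17.0]
grip_width: 0.005
time: 4.75
position: [0.5963, -0.3431, 0.0736]
tool_rot: [0.296, 1.55, -0.296]
ft_force: [0.0, 0.5, -0.3]
grip_width: 0.004
t 4.75 pos [ 0.5963 -0.3431  0.0736] yaw -21.6 down [ 0. -0. -1.] F [ 0.   0.5 -0.3] w 0.004  units to go [ 0.0918 -0.0691 -0.189 ] len 0.221
```

```bash
python3 -m jog '[{"rot":[0,0,0],"travel":[0,-0.035,-0.095],"jaw":1},{"rot":[0,0,0],"travel":[0,-0.034,-0.094],"jaw":1},{"rot":[0,0,0],"travel":[0,0,0],"jaw":1},{"rot":[0,0,0],"travel":[0,0,0],"jaw":1},{"rot":[0,0,0],"travel":[0.03,0,0],"jaw":1},{"rot":[0,0,0],"travel":[0,0,0],"jaw":1}]'
python3 -c "
from h import *
go((.536,-.3415,.046))
im=ctrl.get_image('scene')[200:300,90:210]; cv2.imwrite('pics/k2.png',cv2.resize(im,None,fx=5,fy=5,interpolation=2)[:,:,::-1])"
```

```text
time: 5.35
position: [0.5363, -0.3401, 0.0626]
tool_rot: [0.295, 1.553, -0.294]
ft_force: [0.1, 0.6, -0.4]
grip_width: 0.004
t 5.35 pos [ 0.5363 -0.3401  0.0626] yaw -21.51 down [-0.002  0.001 -1.   ] F [ 0.1  0.6 -0.4] w 0.004  units to go [ 0.0554 -0.0048  0.001 ] len 0.056
```

View pics/k2.png

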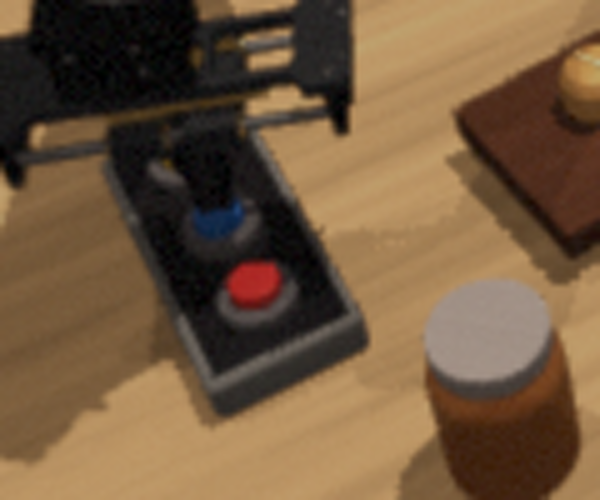

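The red key has sprung back up (255,285) and the fingertips are over the blue key (218,220).

```bash
python3 -m jog '[{"rot":[0,0,0],"travel":[0.03,-0.004,0],"jaw":1},{"rot":[0,0,0],"travel":[0.02,0,0],"jaw":1},{"rot":[0,0,0],"travel":[0.01,0,0],"jaw":1},{"rot":[0,0,0],"travel":[0,0,0],"jaw":1},{"rot":[0,0,0],"travel":[0,0,0],"jaw":1}]';python3 -m jog '[{"rot":[0,0,0],"travel":[0.006,0,0],"jaw":1},{"rot":[0,0,0],"travel":[0,0,0],"jaw":1},{"rot":[0,0,0],"travel":[0,0,0],"jaw":1}]'
```

```text
time: 5.9
position: [0.5361, -0.3426, 0.047]
tool_rot: [0.296, 1.55, -0.296]
ft_force: [-0.5, 0.0, 4.4]
grip_width: 0.002
time: 6.2
position: [0.5361, -0.3426, 0.0464]
tool_rot: [0.296, 1.549, -0.295]
ft_force: [-2.2, 2.1, 11.6]
grip_width: 0.001
```

```bash
python3 -m jog '[{"rot":[0,0,0],"travel":[0.005,0,0],"jaw":1},{"rot":[0,0,0],"travel":[0,0,0],"jaw":1},{"rot":[0,0,0],"travel":[0,0,0],"jaw":1}]'
python3 -m jog '[{"rot":[0,0,0],"travel":[-0.06,0,0],"jaw":1},{"rot":[0,0,0],"travel":[-0.14,0,0],"jaw":1},{"rot":[0,0,0],"travel":[-0.14,0,0],"jaw":1},{"rot":[0,0,0],"travel":[-0.14,0,0],"jaw":1},{"rot":[0,0,0],"travel":[-0.1,0.06,-0.04],"jaw":1}]'
python3 -c "
from h import *
go((.462,.3595,.2))"
```

```text
time: 6.5
position: [0.5362, -0.3427, 0.0462]
tool_rot: [0.296, 1.549, -0.295]
ft_force: [-4.8, 4.0, 18.6]
grip_width: 0.005
time: 7.0
position: [0.5306, -0.3245, 0.2197]
tool_rot: [0.296, 1.548, -0.301]
ft_force: [0.8, -0.8, -0.0]
grip_width: 0.007
t 7.0 pos [ 0.5306 -0.3245  0.2197] yaw -21.83 down [ 0.002 -0.004 -1.   ] F [ 0.8 -0.8 -0. ] w 0.007  units to go [ 0.0573  2.0315 -1.0602] len 2.292
```

```bash
python3 -m jog '[{"rot":[0,0,0],"travel":[0,0.127,-0.066],"jaw":-1},{"rot":[0,0,0],"travel":[0,0.127,-0.066],"jaw":-1},{"rot":[0,0,0],"travel":[0,0.127,-0.066],"jaw":-1},{"rot":[0,0,0],"travel":[0,0.127,-0.066],"jaw":-1},{"rot":[0,0,0],"travel":[0,0.127,-0.066],"jaw":-1},{"rot":[0,0,0],"travel":[0,0.127,-0.066],"jaw":-1},{"rot":[0,0,0],"travel":[0,0.127,-0.066],"jaw":-1},{"rot":[0,0,0],"travel":[0,0.127,-0.066],"jaw":-1}]'
python3 -m jog '[{"rot":[0,0,0],"travel":[0,0.127,-0.066],"jaw":-1},{"rot":[0,0,0],"travel":[0,0.127,-0.066],"jaw":-1},{"rot":[0,0,0],"travel":[0,0.127,-0.066],"jaw":-1},{"rot":[0,0,0],"travel":[0,0.127,-0.066],"jaw":-1},{"rot":[0,0,0],"travel":[0,0.127,-0.066],"jaw":-1},{"rot":[0,0,0],"travel":[0,0.127,-0.066],"jaw":-1},{"rot":[0,0,0],"travel":[0,0.12,-0.066],"jaw":-1},{"rot":[0,0,0],"travel":[0,0.1,-0.066],"jaw":-1}]'
python3 -m jog '[{"rot":[-0.95,0,0],"travel":[0,0,0],"jaw":-1},{"rot":[-0.95,0,0],"travel":[0,0,0],"jaw":-1},{"rot":[-0.95,0,0],"travel":[0,0,0],"jaw":-1},{"rot":[-0.95,0,0],"travel":[0,0,0],"jaw":-1},{"rot":[-0.95,0,0],"travel":[0,0,0],"jaw":-1},{"rot":[-0.95,0,0],"travel":[0,0,0],"jaw":-1},{"rot":[-0.9,0,0],"travel":[0,0,0],"jaw":-1},{"rot":[0,0,0],"travel":[0,0,0],"jaw":-1}]'
python3 -c "
from h import *
go((.462,.3595,.1))
for n,b in(('scene',(250,90,370,190)),('top',(90,160,210,290))):
  im=ctrl.get_image(n); x0,y0,x1,y1=b; im=im[y0:y1,x0:x1];f=590/im.shape[0]; cv2.imwrite(f'pics/t1{n}.png',cv2.resize(im,None,fx=4.5,fy=4.5,interpolation=2)[:,:,::-1])"
```

```text
time: 7.8
position: [0.4951, 0.0221, 0.2168]
tool_rot: [0.296, 1.551, -0.296]
ft_force: [0.7, 0.7, 0.3]
grip_width: 0.646
time: 8.6
position: [0.4562, 0.3547, 0.2163]
tool_rot: [0.295, 1.551, -0.295]
ft_force: [0.7, -0.8, 1.1]
grip_width: 0.999
time: 9.4
position: [0.4568, 0.3524, 0.2165]
tool_rot: [-0.157, 1.566, 0.156]
ft_force: [0.5, -0.1, -0.5]
grip_width: 1.0
t 9.4 pos [0.4568 0.3524 0.2165] yaw 11.42 down [-0.001 -0.001 -1.   ] F [ 0.5 -0.1 -0.5] w 1.0  units to go [0.3883 0.0201 0.022 ] len 0.389
```

```bash
python3 -m jog '[{"rot":[0,0,0],"travel":[0.12,0.02,0.022],"jaw":-1},{"rot":[0,0,0],"travel":[0.12,0,0],"jaw":-1},{"rot":[0,0,0],"travel":[0.12,0,0],"jaw":-1},{"rot":[0,0,0],"travel":[0.1,0,0],"jaw":-1},{"rot":[0,0,0],"travel":[0,0,0],"jaw":-1},{"rot":[0,0,0],"travel":[0,0,0],"jaw":-1}]'
python3 -c "
from h import *
go((.462,.3595,.029))
for n,b in(('scene',(250,80,370,190)),('top',(90,160,210,290))):
  im=ctrl.get_image(n); x0,y0,x1,y1=b; im=im[y0:y1,x0:x1]; cv2.imwrite(f'pics/t2{n}.png',cv2.resize(im,None,fx=4.5,fy=4.5,interpolation=2)[:,:,::-1])"
```

```text
time: 10.1
position: [0.4624, 0.3599, 0.0794]
tool_rot: [-0.156, 1.566, 0.155]
ft_force: [0.2, 0.3, 0.6]
grip_width: 1.002
t 10.1 pos [0.4624 0.3599 0.0794] yaw 11.37 down [-0. -0. -1.] F [0.2 0.3 0.6] w 1.002  units to go [ 0.1681 -0.0009 -0.0014] len 0.168
```

View pics/t2scene.png

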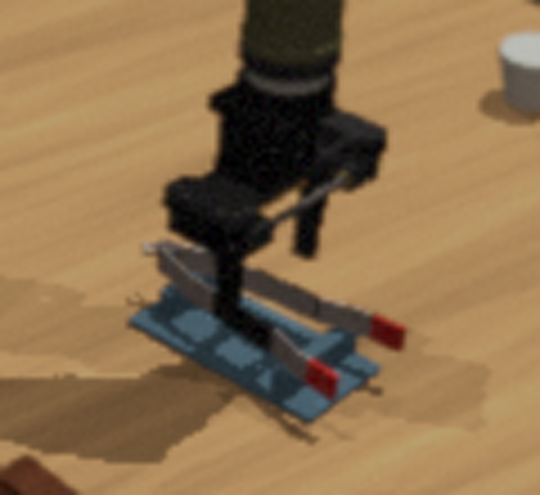

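View pics/t2top.png

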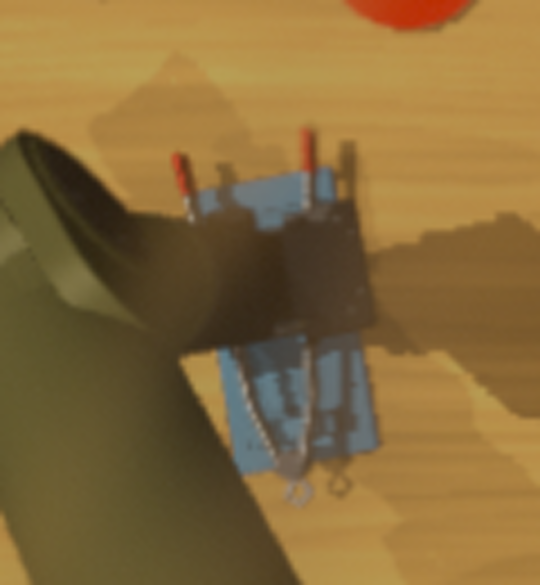

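The fingers straddle the sleeves in both views: the right finger is at scene crop (230,310), outside the near sleeve. I'll descend slowly and watch the force.

```bash
python3 -m jog '[{"rot":[0,0,0],"travel":[0.05,0,0],"jaw":-1},{"rot":[0,0,0],"travel":[0.02,0,0],"jaw":-1},{"rot":[0,0,0],"travel":[0.02,0,0],"jaw":-1},{"rot":[0,0,0],"travel":[0,0,0],"jaw":-1}]'
python3 -m jog '[{"rot":[0,0,0],"travel":[0.04,0,0],"jaw":-1},{"rot":[0,0,0],"travel":[0.036,0,0],"jaw":-1},{"rot":[0,0,0],"travel":[0,0,0],"jaw":-1},{"rot":[0,0,0],"travel":[0,0,0],"jaw":-1}]'
python3 -c "
from h import *
go((.462,.3595,.029))
for n,b in(('scene',(250,80,370,190)),):
  im=ctrl.get_image(n); x0,y0,x1,y1=b; im=im[y0:y1,x0:x1]; cv2.imwrite(f'pics/t3{n}.png',cv2.resize(im,None,fx=4.5,fy=4.5,interpolation=2)[:,:,::-1])"
```

```text
time: 10.6
position: [0.4617, 0.3593, 0.051]
tool_rot: [-0.157, 1.567, 0.156]
ft_force: [0.1, -0.1, 0.2]
grip_width: 1.003
time: 11.0
position: [0.462, 0.3596, 0.0287]
tool_rot: [-0.157, 1.566, 0.156]
ft_force: [0.3, 0.0, 0.9]
grip_width: 0.998
t 11.0 pos [0.462  0.3596 0.0287] yaw 11.41 down [-0.001 -0.001 -1.   ] F [0.3 0.  0.9] w 0.998  units to go [-0.0009 -0.0003 -0.0002] len 0.001
```

View pics/t3scene.png

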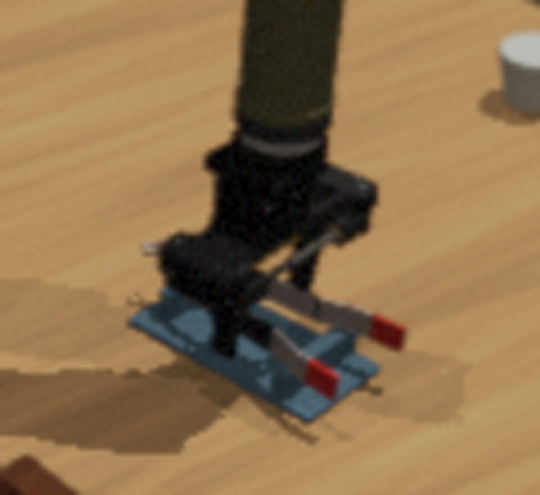

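```bash
python3 -m jog '[{"rot":[0,0,0],"travel":[0,0,0],"jaw":-0.5},{"rot":[0,0,0],"travel":[0,0,0],"jaw":-0.35},{"rot":[0,0,0],"travel":[0,0,0],"jaw":-0.22},{"rot":[0,0,0],"travel":[0,0,0],"jaw":-0.22},{"rot":[0,0,0],"travel":[0,0,0],"jaw":-0.22},{"rot":[0,0,0],"travel":[0,0,0],"jaw":-0.22}]' 20
python3 -c "
from h import *
go((.462,.3595,.029))"
```

```text
time: 11.65
position: [0.4625, 0.3602, 0.0296]
tool_rot: [-0.156, 1.565, 0.157]
ft_force: [-0.7, -0.2, 0.3]
grip_width: 0.627
t 11.65 pos [0.4625 0.3602 0.0296] yaw 11.42 down [ 0.     0.001 -1.   ] F [-0.7 -0.2  0.3] w 0.627  units to go [ 0.0021 -0.0018 -0.002 ] len 0.003
```

```bash
python3 -m jog '[{"rot":[0,0,0],"travel":[-0.03,0,0],"jaw":-0.22},{"rot":[0,0,0],"travel":[-0.05,0,0],"jaw":-0.22},{"rot":[0,0,0],"travel":[-0.08,0,0],"jaw":-0.22},{"rot":[0,0,0],"travel":[-0.1,0,0],"jaw":-0.22},{"rot":[0,0,0],"travel":[-0.1,0,0],"jaw":-0.22},{"rot":[0,0,0],"travel":[-0.05,0,0],"jaw":-0.22},{"rot":[0,0,0],"travel":[0,0,0],"jaw":-0.22}]'
python3 -c "
from h import *
go((.462,.3595,.029))
for n,b in(('scene',(250,50,370,190)),('top',(90,160,210,290))):
  im=ctrl.get_image(n); x0,y0,x1,y1=b; im=im[y0:y1,x0:x1]; cv2.imwrite(f'pics/t4{n}.png',cv2.resize(im,None,fx=4.2,fy=4.2,interpolation=2)[:,:,::-1])"
```

```text
time: 12.35
position: [0.4638, 0.361, 0.1557]
tool_rot: [-0.154, 1.56, 0.159]
ft_force: [0.9, 0.8, -0.4]
grip_width: 0.613
t 12.35 pos [0.4638 0.361  0.1557] yaw 11.4 down [ 0.004  0.004 -1.   ] F [ 0.9  0.8 -0.4] w 0.613  units to go [ 0.4223 -0.0049 -0.0092] len 0.422
```

View pics/t4scene.png

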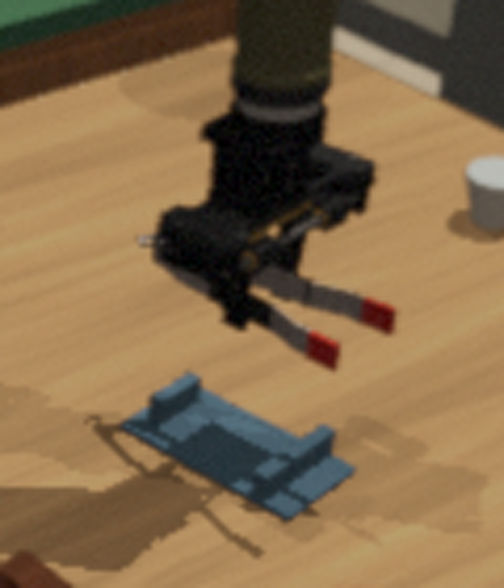

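View pics/t4top.png

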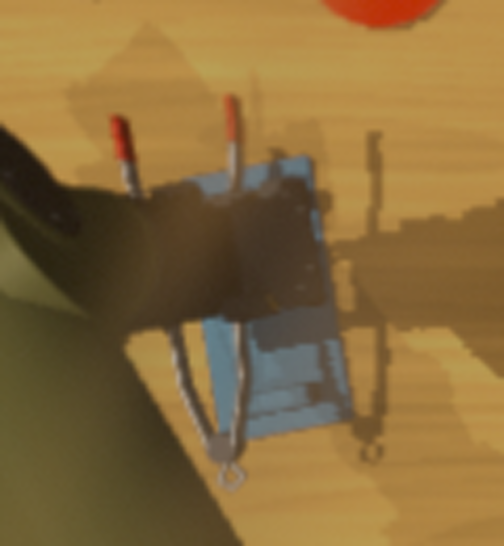

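The tongs came off the rest, gripped and roughly level, with the tips at scene crop (322,350) and (378,315). Next I'll measure the tips by triangulation.

```bash
cat >> h.py <<'E'
RED=((-8,130,80),(8,255,255))
def tips(bt,bs,save=None,ims=None):
    out={}
    ims=ims or {n:ctrl.get_image(n) for n in("top","scene")}
    for n,b in(("top",bt),("scene",bs)):
        out[n]=[(a,c,q) for a,c,q in blobs(ims[n],*RED,b,5)]
        for a,c,q in out[n]: print(n,a,c,"rect",np.round(q[1],1))
        if save:
            x0,y0,x1,y1=b; c=ims[n][y0:y1,x0:x1]; f=min(780/c.shape[1],590/c.shape[0])
            cv2.imwrite(f"pics/{save}{n}.png",cv2.resize(c,None,fx=f,fy=f,interpolation=2)[:,:,::-1]); print(n,b,"f",round(f,3))
    return out
E
python3 - <<'E'
from h import *
o=tips((90,170,170,215),(310,110,350,145),"t5")
s=ctrl.get_state();M=R.from_rotvec(s["tool_rot"]).as_matrix()
L=tri(o["top"][0][1],o["scene"][0][1]) if 0 else None
for t in o["top"]:
    for c in o["scene"]:
        p,e=tri(t[1],c[1]); print(p.round(4),e.round(4),"tool",(M.T@(p-s["position"])).round(4))
E
```

```text
top 25 [118.72 192.6 ] rect [9.4 2.5]
top (90, 170, 170, 215) f 9.75
scene 27 [338.44 125.11] rect [8.5 5.4]
scene 42 [325.33 133.81] rect [8.9 5.8]
scene (310, 110, 350, 145) f 16.857
[0.5476 0.4117 0.1736] 0.0024 tool [-0.0234  0.0345  0.0948]
[0.5373 0.3978 0.1479] 0.0527 tool [0.0024 0.0229 0.0821]
```

```bash
ls pics | grep t5
```

```text
t5scene.png
t5top.png
```

View pics/t5scene.png

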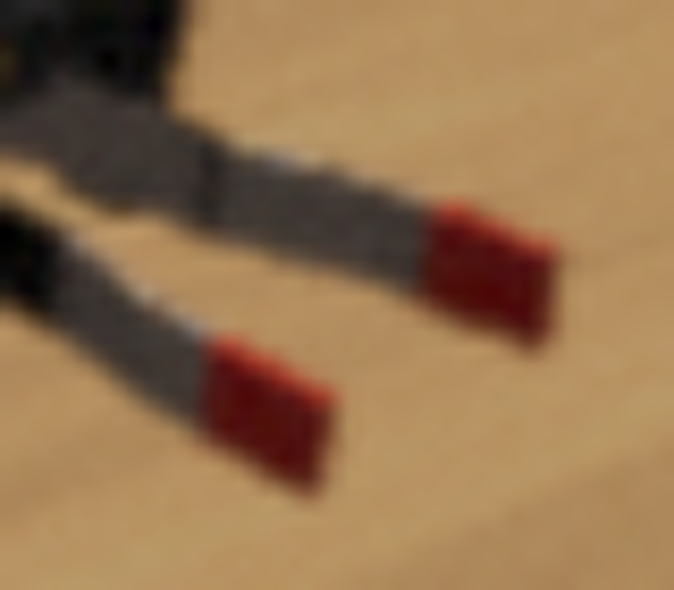

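View pics/t5top.png

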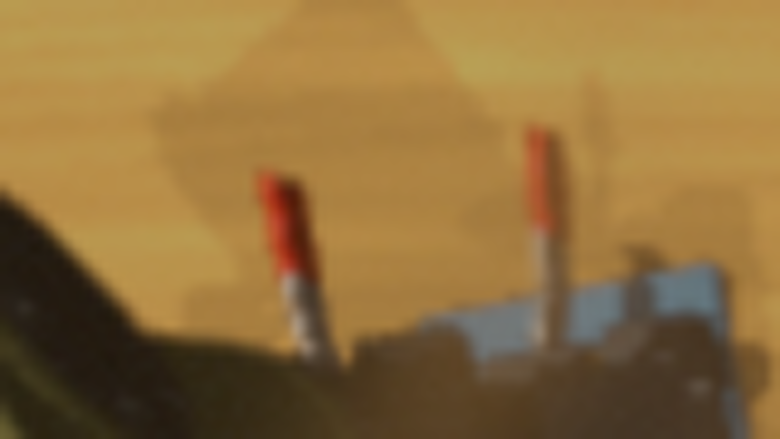

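Run:
```python
from h import *
s=ctrl.get_state();M=R.from_rotvec(s["tool_rot"]).as_matrix()
T=lambda c:(c[0]/9.75+89.55,c[1]/9.75+169.55); S=lambda c:(c[0]/16.857+309.53,c[1]/16.857+109.53)
for l,a,b in(("R",(538,182),(268,365)),("L",(280,228),(495,225)),("Rfront",(536,128),(328,395)),("Lfront",(264,172),(555,245)),("Rback",(542,235),(213,335)),("Lback",(300,280),(440,203))):
    p,e=tri(T(a),S(b)); print(l,p.round(4),e.round(4),"tool",(M.T@(p-s["position"])).round(4))
```

```text
R [0.5591 0.3402 0.1814] 0.0004 tool [-0.0311 -0.0378  0.0919]
L [0.5465 0.4113 0.1815] 0.0005 tool [-0.0313  0.0343  0.0937]
Rfront [0.5742 0.3416 0.1819] 0.0005 tool [-0.0316 -0.0395  0.107 ]
Lfront [0.5611 0.4149 0.1833] 0.0016 tool [-0.0332  0.0349  0.1087]
Rback [0.5446 0.3387 0.1812] 0.0002 tool [-0.0309 -0.0365  0.0774]
Lback [0.5332 0.4067 0.1811] 0.0037 tool [-0.0308  0.0324  0.0797]
```

```bash
python3 -m jog '[{"rot":[0,0,0],"travel":[0,-0.04,-0.007],"jaw":-0.22},{"rot":[0,0,0],"travel":[0,-0.08,-0.014],"jaw":-0.22},{"rot":[0,0,0],"travel":[0,-0.1,-0.017],"jaw":-0.22},{"rot":[0.28,0,0],"travel":[0,-0.1,-0.017],"jaw":-0.22},{"rot":[0.28,0,0],"travel":[0,-0.1,-0.017],"jaw":-0.22},{"rot":[0.28,0,0],"travel":[0,-0.1,-0.017],"jaw":-0.22},{"rot":[0.28,0,0],"travel":[0,-0.1,-0.017],"jaw":-0.22},{"rot":[0,0,0],"travel":[0,-0.1,-0.017],"jaw":-0.22}]'
python3 -c "
from h import *
go((.4803,-.1261,.15))"
```

```text
time: 13.35
position: [0.4608, 0.1384, 0.1517]
tool_rot: [-0.079, 1.57, 0.078]
ft_force: [0.4, 0.3, -1.8]
grip_width: 0.611
t 13.35 pos [0.4608 0.1384 0.1517] yaw 5.73 down [-0.001 -0.001 -1.   ] F [ 0.4  0.3 -1.8] w 0.611  units to go [ 0.0061 -0.8838 -0.0234] len 0.884
```

```bash
python3 -m jog '[{"rot":[0,0,0],"travel":[0,-0.12,-0.003],"jaw":-0.22},{"rot":[0,0,0],"travel":[0,-0.12,-0.003],"jaw":-0.22},{"rot":[0,0,0],"travel":[0,-0.12,-0.003],"jaw":-0.22},{"rot":[0,0,0],"travel":[0,-0.12,-0.003],"jaw":-0.22},{"rot":[0,0,0],"travel":[0,-0.12,-0.003],"jaw":-0.22},{"rot":[0,0,0],"travel":[0,-0.12,-0.003],"jaw":-0.22},{"rot":[0,0,0],"travel":[0,-0.1,-0.003],"jaw":-0.22},{"rot":[0,0,0],"travel":[0,-0.06,0],"jaw":-0.22}]'
python3 -m jog '[{"rot":[0,0,0],"travel":[0.05,0,0],"jaw":-0.22},{"rot":[0,0,0],"travel":[0.05,0,0],"jaw":-0.22},{"rot":[0,0,0],"travel":[0,0,0],"jaw":-0.22},{"rot":[0,0,0],"travel":[0,0,0],"jaw":-0.22}]'
python3 - <<'E'
from h import *
go((.4803,-.1261,.038))
ims={n:ctrl.get_image(n) for n in("top","scene")}
tips((280,140,360,210),(160,160,270,240),"r1",ims)
E
```

```text
time: 14.15
position: [0.4806, -0.1263, 0.1519]
tool_rot: [-0.077, 1.57, 0.076]
ft_force: [0.8, 0.1, -0.8]
grip_width: 0.62
time: 14.55
position: [0.4812, -0.1228, 0.1221]
tool_rot: [-0.079, 1.571, 0.079]
ft_force: [-0.2, 0.2, -1.7]
grip_width: 0.61
t 14.55 pos [ 0.4812 -0.1228  0.1221] yaw 5.78 down [-0.001  0.    -1.   ] F [-0.2  0.2 -1.7] w 0.61  units to go [ 0.2803 -0.0107 -0.0037] len 0.281
top 33 [325.91 183.76] rect [10.  3.]
top 31 [300.03 185.68] rect [11.  2.]
top (280, 140, 360, 210) f 8.429
scene 34 [217.94 189.68] rect [12.   4.2]
scene 38 [196.24 200.74] rect [11.6  3.6]
scene (160, 160, 270, 240) f 7.091
```

View pics/r1top.png

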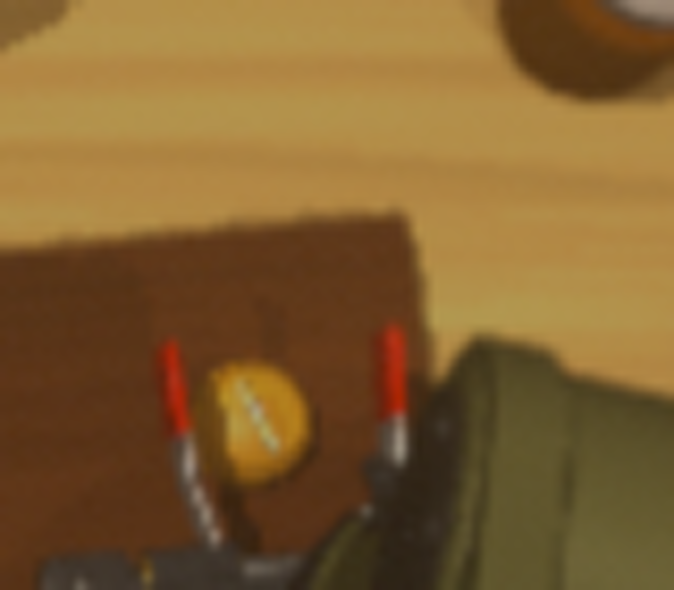

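View pics/r1scene.png

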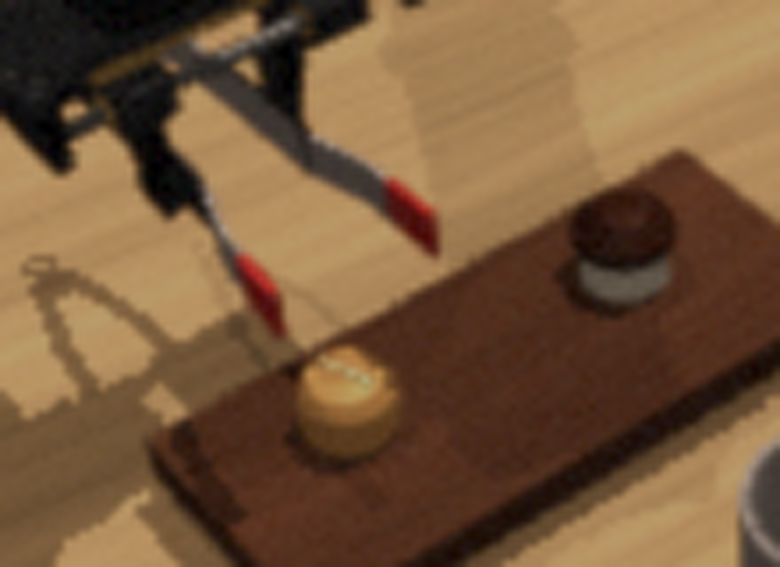

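Run:
```python
from h import *
s=ctrl.get_state();M=R.from_rotvec(s["tool_rot"]).as_matrix()
l=onz("top",(300.03,185.68),.153);r=onz("top",(325.91,183.76),.153)
a,_=tri((300.03,185.68),(217.94,189.68));b,_=tri((325.91,183.76),(196.24,200.74))
for q,w in((l,r),(a,b)):
    m=(q+w)/2; print(q.round(4),w.round(4),m.round(4),"tool",(M.T@(m-s["position"])).round(4), "to roll tool",(M.T@(np.array([.573,-.1185,.057])-m)).round(4))
ims=ctrl.get_image("top")
for z,bx in((.062,(300,175,320,205)),):
    for x in blobs(ims,(12,120,110),(26,255,255),bx): print(x, onz("top",x[1],z))
```

```text
[ 0.5709 -0.077   0.153 ] [ 0.5764 -0.1486  0.153 ] [ 0.5736 -0.1128  0.153 ] tool [-0.0299  0.0005  0.092 ] to roll tool [ 0.096  -0.0056 -0.0013]
[ 0.5723 -0.0781  0.1437] [ 0.5779 -0.1508  0.143 ] [ 0.5751 -0.1145  0.1434] tool [-0.0203 -0.0013  0.0933] to roll tool [ 0.0864 -0.0038 -0.0026]
(np.int32(130), array([310.27, 188.95]), ((310.6730651855469, 188.86538696289062), (14.120361328125, 10.78638744354248), 78.69007110595703)) [ 0.57420523 -0.1210993   0.062     ]
```

```bash
python3 -m jog '[{"rot":[0,0,0],"travel":[0.04,-0.015,-0.005],"jaw":-0.22},{"rot":[0,0,0],"travel":[0.06,0,0],"jaw":-0.22},{"rot":[0,0,0],"travel":[0,0,0],"jaw":-0.22},{"rot":[0,0,0],"travel":[0,0,0],"jaw":-0.22}]'
python3 - <<'E'
from h import *
go((.4803,-.1261,.038))
ims={n:ctrl.get_image(n) for n in("top","scene")}
o=tips((280,140,360,210),(170,180,260,240),"r2",ims)
E
```

```text
time: 15.1
position: [0.4806, -0.1271, 0.0921]
tool_rot: [-0.08, 1.57, 0.08]
ft_force: [0.2, -0.3, -0.7]
grip_width: 0.609
t 15.1 pos [ 0.4806 -0.1271  0.0921] yaw 5.81 down [-0.001 -0.    -1.   ] F [ 0.2 -0.3 -0.7] w 0.609  units to go [ 0.1802  0.0035 -0.0003] len 0.18
top 35 [325.26 185.69] rect [10.  3.]
top 28 [299.96 187.11] rect [10.  2.]
top (280, 140, 360, 210) f 8.429
scene 28 [218.07 197.68] rect [12.2  3.6]
scene 45 [196.29 209.16] rect [12.1  4. ]
scene (170, 180, 260, 240) f 8.667
```

View pics/r2top.png

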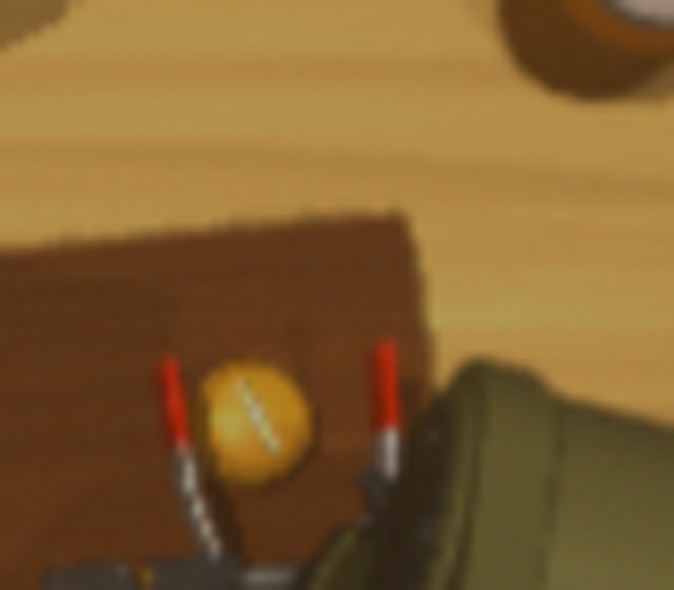

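View pics/r2scene.png

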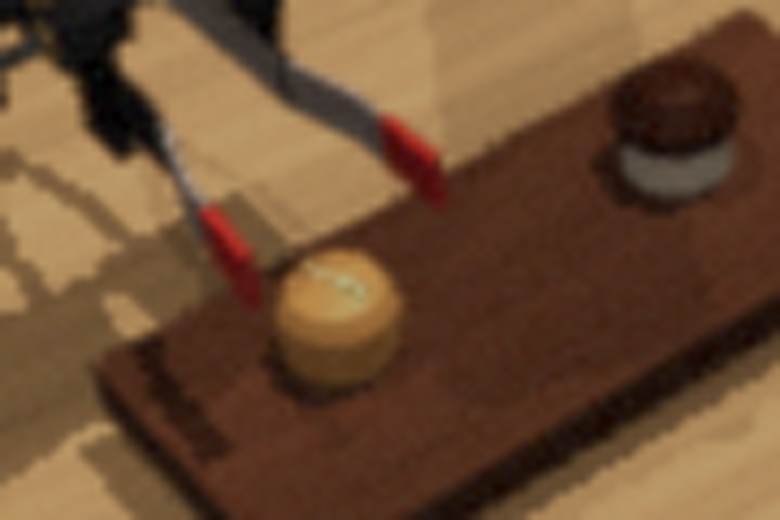

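Run:
```python
from h import *
s=ctrl.get_state();M=R.from_rotvec(s["tool_rot"]).as_matrix()
l=onz("top",(299.96,187.11),.122);r=onz("top",(325.26,185.69),.122);m=(l+r)/2
a,_=tri((299.96,187.11),(218.07,197.68));b,_=tri((325.26,185.69),(196.29,209.16));m2=(a+b)/2
ro=onz("top",(309.9,189.6),.065)
print(l,r,m,m2,"roll",ro)
for q in(m,m2): print((M.T@(ro-q)).round(4),(M.T@(np.array([.573,-.1187,.057])-q)).round(4))
```

```text
[ 0.57127042 -0.08133264  0.122     ] [ 0.57550375 -0.1534191   0.122     ] [ 0.57338708 -0.11737587  0.122     ] [ 0.57504197 -0.11843864  0.11278018] roll [ 0.57183724 -0.11942003  0.065     ]
[ 0.057  -0.0019 -0.0018] [ 0.065  -0.0013 -0.0006]
[ 0.0478 -0.0006 -0.0033] [ 0.0558 -0.     -0.0021]
```

```bash
python3 -m jog '[{"rot":[0,0,0],"travel":[0.03,-0.004,-0.006],"jaw":-0.22},{"rot":[0,0,0],"travel":[0.04,0,0],"jaw":-0.22},{"rot":[0,0,0],"travel":[0.04,0,0],"jaw":-0.22},{"rot":[0,0,0],"travel":[0.04,0,0],"jaw":-0.22},{"rot":[0,0,0],"travel":[0.027,0,0],"jaw":-0.22},{"rot":[0,0,0],"travel":[0,0,0],"jaw":-0.22},{"rot":[0,0,0],"travel":[0,0,0],"jaw":-0.22}]'
python3 - <<'E'
from h import *
go((.4803,-.1261,.038))
ims={n:ctrl.get_image(n) for n in("top","scene")}
o=tips((280,140,360,210),(170,180,260,240),"r3",ims)
E
```

```text
time: 15.9
position: [0.4792, -0.1285, 0.039]
tool_rot: [-0.08, 1.57, 0.08]
ft_force: [-0.0, 1.0, -0.6]
grip_width: 0.614
t 15.9 pos [ 0.4792 -0.1285  0.039 ] yaw 5.81 down [-0. -0. -1.] F [-0.   1.  -0.6] w 0.614  units to go [0.0035 0.0074 0.0044] len 0.009
top 31 [321.94 188.52] rect [9. 3.]
top 32 [298.09 190.94] rect [10.   3.3]
top (280, 140, 360, 210) f 8.429
scene 38 [218.95 209.61] rect [13.   3.8]
scene 6 [247.83 212.17] rect [4.1 1.7]
scene 42 [197.95 220.62] rect [12.9  3.8]
scene 11 [227.   225.64] rect [5.8 5.1]
scene 5 [207.4 235.6] rect [2.2 2.7]
scene (170, 180, 260, 240) f 8.667
```

View pics/r3top.png

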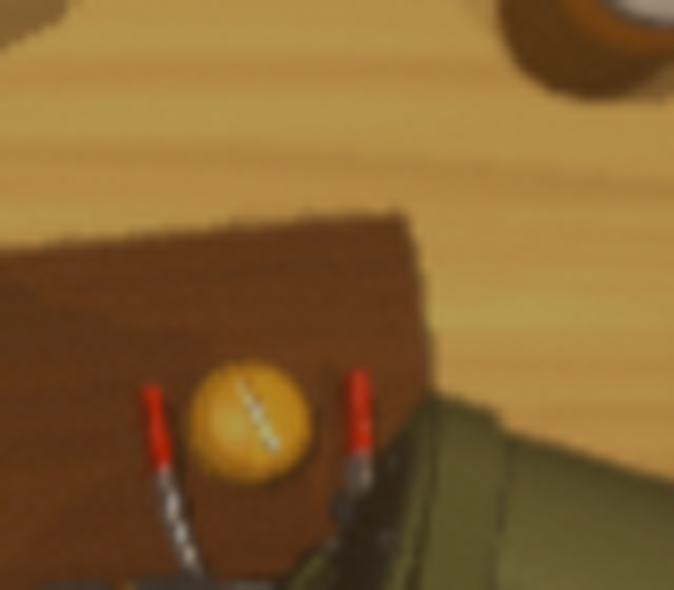

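View pics/r3scene.png

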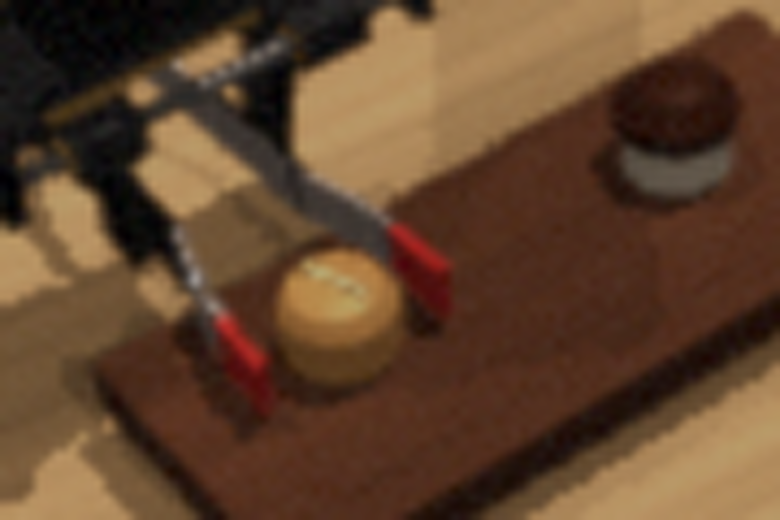

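Both paddles now straddle the roll at mid-height: in the top crop the roll is at (250,422) and the paddles at (155,428) and (360,412). The tongs are about 2.5 mm too far right, so I'll shift left and squeeze.

```bash
python3 -m jog '[{"rot":[0,0,0],"travel":[0.003,0.008,0],"jaw":-0.22},{"rot":[0,0,0],"travel":[0,0,0],"jaw":-0.15},{"rot":[0,0,0],"travel":[0,0,0],"jaw":-0.08},{"rot":[0,0,0],"travel":[0,0,0],"jaw":-0.02},{"rot":[0,0,0],"travel":[0,0,0],"jaw":0.02},{"rot":[0,0,0],"travel":[0,0,0],"jaw":0.06},{"rot":[0,0,0],"travel":[0,0,0],"jaw":0.1},{"rot":[0,0,0],"travel":[0,0,0],"jaw":0.1}]' 20
python3 -m jog '[{"rot":[0,0,0],"travel":[0,0,0],"jaw":0.3},{"rot":[0,0,0],"travel":[0,0,0],"jaw":1},{"rot":[0,0,0],"travel":[0,0,0],"jaw":1},{"rot":[0,0,0],"travel":[0,0,0],"jaw":1},{"rot":[0,0,0],"travel":[0,0,0],"jaw":1}]' 32
python3 - <<'E'
from h import *
go((.4803,-.1261,.038))
ims={n:ctrl.get_image(n) for n in("top","scene")}
o=tips((280,140,360,210),(170,180,260,240),"r4",ims)
E
```

```text
time: 16.8
position: [0.479, -0.126, 0.0384]
tool_rot: [-0.08, 1.569, 0.08]
ft_force: [0.1, 0.9, -1.6]
grip_width: 0.458
time: 17.3
position: [0.479, -0.126, 0.0384]
tool_rot: [-0.08, 1.569, 0.08]
ft_force: [-0.3, 0.5, -0.8]
grip_width: 0.454
t 17.3 pos [ 0.479  -0.126   0.0384] yaw 5.81 down [ 0.  0. -1.] F [-0.3  0.5 -0.8] w 0.454  units to go [ 0.0012 -0.0007  0.0042] len 0.004
top 28 [301.04 189.82] rect [10.  2.]
top 21 [317.48 188.76] rect [9.2 2. ]
top (280, 140, 360, 210) f 8.429
scene 32 [216.19 211.31] rect [11.6  3.6]
scene 39 [201.9 219.1] rect [11.3  3.8]
scene 5 [207.6 235.4] rect [1. 3.]
scene (170, 180, 260, 240) f 8.667
```

View pics/r4top.png

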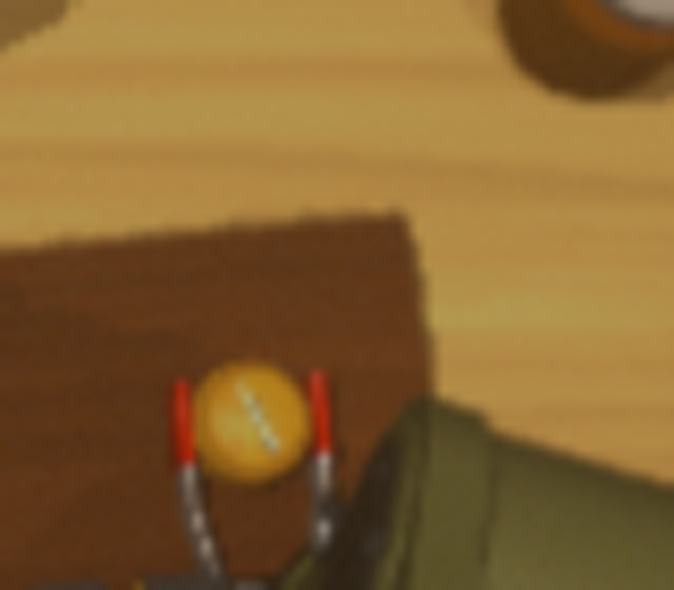

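View pics/r4scene.png

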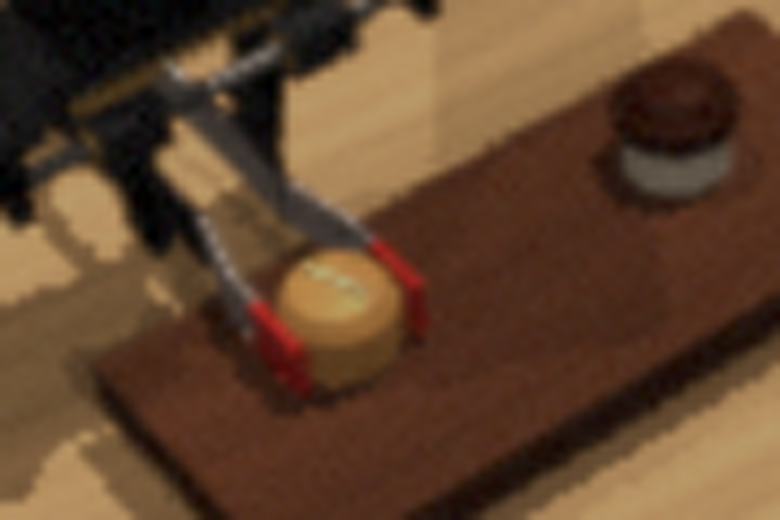

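The paddles have closed squarely on the roll at (250,422), and the width stopped at 39.5 mm. Now I'll lift.

```bash
python3 -m jog '[{"rot":[0,0,0],"travel":[-0.01,0,0],"jaw":1},{"rot":[0,0,0],"travel":[-0.02,0,0],"jaw":1},{"rot":[0,0,0],"travel":[-0.04,0,0],"jaw":1},{"rot":[0,0,0],"travel":[-0.05,0,0],"jaw":1},{"rot":[0,0,0],"travel":[-0.06,0,0],"jaw":1},{"rot":[0,0,0],"travel":[-0.06,0,0],"jaw":1},{"rot":[0,0,0],"travel":[-0.06,0,0],"jaw":1},{"rot":[0,0,0],"travel":[-0.06,0,0],"jaw":1}]'
python3 -m jog '[{"rot":[0,0,0],"travel":[-0.06,0,0],"jaw":1},{"rot":[0,0,0],"travel":[-0.06,0,0],"jaw":1},{"rot":[0,0,0],"travel":[-0.04,0,0],"jaw":1},{"rot":[0,0,0],"travel":[-0.02,0,0],"jaw":1},{"rot":[0,0,0],"travel":[0,0,0],"jaw":1},{"rot":[0,0,0],"travel":[0,0,0],"jaw":1},{"rot":[0,0,0],"travel":[0,0,0],"jaw":1},{"rot":[0,0,0],"travel":[0,0,0],"jaw":1}]'
python3 - <<'E'
from h import *
go((.4803,-.1261,.038))
for n in("top","scene"): cv2.imwrite(f"pics/f_{n}.png",ctrl.get_image(n)[:,:,::-1])
E
```

```text
time: 18.2
position: [0.4791, -0.1262, 0.1482]
tool_rot: [-0.079, 1.568, 0.079]
ft_force: [1.2, -0.1, -1.2]
grip_width: 0.451
time: 19.0
position: [0.4785, -0.1259, 0.1996]
tool_rot: [-0.08, 1.571, 0.08]
ft_force: [-0.1, 0.6, -1.5]
grip_width: 0.451
t 19.0 pos [ 0.4785 -0.1259  0.1996] yaw 5.81 down [-0.002  0.    -1.   ] F [-0.1  0.6 -1.5] w 0.451  units to go [ 0.5385 -0.0012  0.0068] len 0.539
```

View pics/f_top.png

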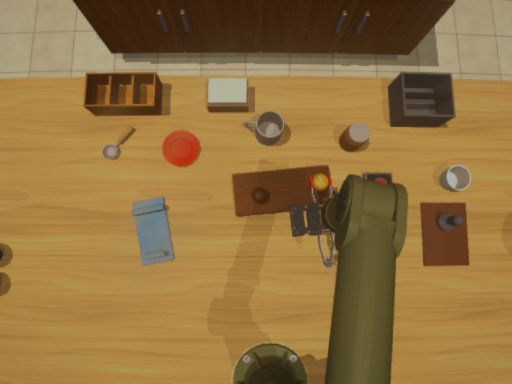

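View pics/f_scene.png

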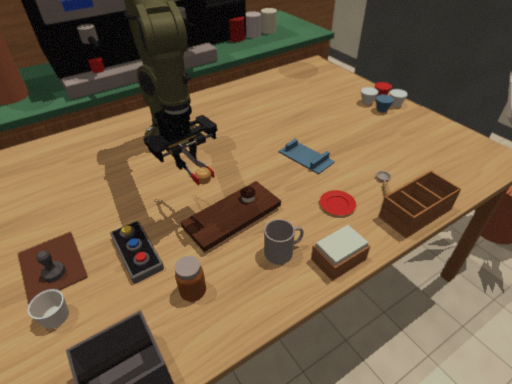

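The roll is held between the tips in the air at top (320,182), scene (203,174). The muffin, jug, saucer and jar are unmoved. I'll measure the roll's height before handing in.

Run:
```python
from h import *
t=cv2.imread("pics/f_top.png")[:,:,::-1].copy(); s=cv2.imread("pics/f_scene.png")[:,:,::-1].copy()
a=blobs(t,(12,120,110),(26,255,255),(312,172,329,192)); b=blobs(s,(10,110,110),(24,255,255),(195,165,212,182))
a=max(a,key=lambda q:q[0]);b=max(b,key=lambda q:q[0]); print(a[:2],b[:2],tri(a[1],b[1]))
z0=cv2.imread("pics/top0.png").astype(int)
for n,bx in(("muffin",(248,184,272,205)),("jug",(244,108,288,148)),("saucer",(160,128,204,168)),("sugar",(338,120,372,154))):
    x0,y0,x1,y1=bx; print(n,np.abs(z0-t[:,:,::-1])[y0:y1,x0:x1].mean().round(2))
go((.48,-.126,.2))
```

```text
(np.int32(225), array([319.86, 181.06])) (np.int32(156), array([201.86, 171.96])) (array([ 0.57154543, -0.11771587,  0.22783505]), np.float64(0.0022055109679546495))
muffin 2.58
jug 4.28
saucer 4.25
sugar 4.11
t 19.1 pos [ 0.4787 -0.126   0.1999] yaw 5.81 down [-0.001  0.    -1.   ] F [-0.1 -0.2 -1.5] w 0.449  units to go [-0.0005 -0.0006  0.0042] len 0.004
```

```bash
python3 -c "
from bench import ctrl
print(ctrl.close_job())"
```

```text
the job is handed in; nothing more can be done
None
```

The job is handed in at about 19 s of robot time, with the roll still held up in the tongs.

- **Keys:** I pressed red first, then blue. Each stopped at a tip height of 46 mm while the force rose to 17–19 N, so both were fully down. A picture before the blue press shows the red key back up. I never moved the arm over the yellow key.
- **Roll:** I took the tongs off the rest at the sleeves and closed them on the roll with a 32 N grip. The last pictures put the roll's centre at about 228 mm, roughly 17 cm above where it stood. It was held steady between the red tips. By the pictures and the jaw opening of 39 mm, the gripper only touched the sleeves.
- **Bystanders:** the muffin, jug, saucer and sugar jar look unchanged between the first and last top views.
- **Disagreements:** the two cameras differed by about 2–4 mm on the keys, tongs and roll. At the roll I corrected the tongs sideways by about 4.5 mm, 1 mm and 2.5 mm, from fresh pictures each time. No check failed.

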